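# Blade gauge check-in on a dome-key checker

### The job

Check in the loose gauge blade: slide it into the slot of the blade checker until the dark line across the blade is at the slot's mouth, and let go of it there. Then press the checker's round key with the closed fingers, hand tilted to come in under the visor, just until you feel it click (its force drops) and no further, never down to its stop; let it come back up. Leave the square key and the bar key unpressed, and do not disturb the other things on the bench.

Things in the scene. Friction and masses are not known exactly. Their poses are not given: they have to be found in the camera images.
- checker: Fixed grey instrument, 228 mm high. Origin: on the bench under it; +x away from the robot side, +y to its left, z up. Left part, y = -70 to 130 mm: wedge with a key panel rising at 30 deg from z = 45 at x = -70 to z = 126 at x = 70 mm. Right part, about y = -105: slot block, x = -70 to -5, 45 mm high; before it a flat apron 70 mm wide, 12 mm high, from x = -190.
- key_panel (a point): Middle of the row of three keys on the panel surface, at (0, 30, 85) mm of the checker, axes as the checker's. The keys sit at 55 mm pitch along y: one here, one 55 mm to each side. The panel's outward normal is (-0.5, 0, 0.866) in these axes.
- visor_lip (a point): Middle of the lower front edge of the glare visor, at (0, 30, 220) mm of the checker: straight above the keys, 135 mm over the panel, 200 mm wide along y. The visor, 8 mm thick, runs back from here to the wall behind the panel. A vertical hand does not fit under it; one tilted back towards the robot side by 22 to 50 deg does (at 30 deg the lip is 67 mm from its axis).
- slot_mouth (a point): Centre of the lower edge of the slot's mouth in the block's front face, at (-70, -105, 12) mm of the checker; axes as the checker's, +x goes into the slot. The slot is 17 mm wide, 8 mm high and 50 mm deep, closed at the back; its floor is the apron's top, 12 mm above the bench.
- blade: Loose gauge blade, about 60 g: an upright aluminium handle block 50 x 14 x 28 mm (x, y, z) with a flat steel blade 12 mm wide and 4 mm thick that runs from its foot along +x for 60 mm. Starts flat on the bench, right of the checker. Origin: centre of the handle's underside, level with the underside of the blade. Grip the handle across its 14 mm from above. A dark line crosses the blade 60 mm from the origin, 25 mm from the tip.
- blade_tip (a point): Middle of the blade's end, on its underside, 85 mm along +x from the blade's origin.
- round_key: The key to press: the round white cap, 22 mm across. On the sloping panel; the three keys swap places between runs. Origin: key centre on the panel surface; z = panel's outward normal, y = checker's y. Bezel 36 x 36 x 2 mm. At rest the cap's top stands 8 to 14 mm above the origin along z, different each run and not reported; it is pressed along -z.
- square_key: Key with a square white cap, 19 x 19 mm; leave it. On the sloping panel; the three keys swap places between runs. Origin: key centre on the panel surface; z = panel's outward normal, y = checker's y. Bezel 36 x 36 x 2 mm. At rest the cap's top stands 8 to 14 mm above the origin along z, different each run and not reported; it is pressed along -z.
- bar_key: Key with an oblong white cap, 11 mm up the slope x 28 mm across; leave it. On the sloping panel; the three keys swap places between runs. Origin: key centre on the panel surface; z = panel's outward normal, y = checker's y. Bezel 36 x 36 x 2 mm. At rest the cap's top stands 8 to 14 mm above the origin along z, different each run and not reported; it is pressed along -z.
- round_cap (a joint): How far the round cap is pressed in from its rest, m (0 = up, grows inward along the panel's normal, stop at 0.0065). A dome key: its force rises to a peak of about 7.5 N at 2.0 mm, falls to about 4.3 N at 4.2 mm (the click), then climbs again: 7.5 N at 5.5 mm and 12 N at the stop. It springs back when let go.
- square_cap (a joint): The same for the square cap.
- bar_cap (a joint): The same for the bar cap.
- flux_jar: White open jar, 46 mm across, 29 mm high, left of the checker; a bystander. Origin: centre of its underside.
- tape_roll: Roll of dark tape lying flat, 55 mm across, 19 mm high, in front of the checker; a bystander. Origin: centre of its underside.
- brass_fitting: Small upright brass hose fitting, 17 x 19 x 28 mm, right of the checker; a bystander. Origin: centre of its underside.
There are look-alikes about, which are no part of the job. What is shaped like the blade but brown is not meant.

How it is judged:
On the way, in this order (a step that is already met when the one before it is completed fails the run):
1. the blade lies in the slot, its line within 5 mm of the mouth, and is let go (x of blade_tip in the frame of slot_mouth between 0.02 and 0.03 m and y of blade_tip in the frame of slot_mouth between -0.006 and 0.006 m and z of blade_tip in the frame of slot_mouth between -0.003 and 0.005 m and angle between the x axis of blade and the x axis of checker, either way round below 0.2 rad and angle between blade's own z axis and vertical below 0.1 rad and contact force between the fingers and blade below 0.1 N), for 0.2 s.
2. the round key is pressed past its click (2.8 mm or more) with the fingers, the blade still in place and let go (all of step 1 and value of joint round_cap above 0.0028 m and contact force between the fingers and round_key above 0.3 N), for 0.03 s.
At the end, for the whole second after the job is handed in: Blade flat in the slot, at rest and released: tip 20 to 30 mm past the mouth, within 6 mm sideways of the middle, within 0.2 rad of the slot's direction, tilted under 0.1 rad, underside -3 to +5 mm from the slot floor. All three keys back up (pressed under 1 mm) (all of step 1 and linear speed of blade below 0.01 m/s and value of joint each of round_cap, square_cap, bar_cap below 0.001 m); the robot touches nothing.
It fails at once if the round key is pressed on beyond its click, more than 5.6 mm (value of joint round_cap above 0.0056 m).
It fails at once if the square or the bar key is pressed by more than 1.5 mm (value of joint any of square_cap, bar_cap above 0.0015 m).
It fails at once if a bystander (jar, tape roll or fitting) is moved by more than 20 mm (distance of any of flux_jar, tape_roll, brass_fitting from where it was at the start of the episode above 0.02 m).
It also fails if it takes over 45 s, if anything falls off the work surface, if the arm or the gripper's body presses on something with over 40 N, if the wrist force passes 120 N, or if a joint passes its speed limit or range.

### The arm

A 7-joint arm with a two-finger parallel gripper is mounted at the origin on a cart in front of the work surface, level with it; the furniture and walls round the work are solid. World frame = base frame: x ahead of the robot, y to its left, z up, the work surface at z = 0. Lengths are in m, angles in rad, forces in N, time in s.
With the tool pointing down it reaches from about 0.4 to 0.9 m from the base axis. Payload 5.6 kg.
Tool frame: the origin (TCP) lies midway between the tips of the shut fingers; the grasp point (between the pads) lies 19 mm behind it; z points along the fingers, y is the line along which they close (so a half turn about z gives the same grasp; the last joint's range is limited). The gripper opens to 92 mm and grips with 3 to 60 N. Pads are 20 mm wide; open, the fingers measure 128 mm over their backs; the gripper's body (75 mm by 189 mm) begins 69 mm behind the grasp point.
Start: joints at [1.149, 0.468, -0.012, 1.603, 0.006, 1.071, -0.056], TCP at [0.24, -0.604, 0.215] pointing down, gripper open.
Joint ranges: [-2.53, 2.53], [-0.31, 2.02], [-1.57, 1.55], [0.28, 2.44], [-1.29, 4.43], [0.15, 1.84], [-2.92, 2.92]. Speed limits (rad/s): [2.57, 2.57, 3.14, 3.14, 3.14, 3.14, 3.14].

### API

Orientations are given as a 3x3 rotation matrix whose columns are the frame's x, y, z axes.
In Python, from station import env, effector, solver, viewer, workorder, search_frame, tip_of gives the robot as it stands. Calls block until the motion is done:
- env.reach(position, orientation): joint-space move of the TCP to a pose.
- env.movel(position, frame=None, rate=0.15): straight line of the TCP; frame=None keeps the orientation; rate is the mean speed in m/s.
- env.goto_joints(angles): joint-space move.
- effector.release() and effector.grasp(squeeze=None): open the fingers fully, or close them until they stop; squeeze is the grip in N (None keeps the last).
- env.pause(seconds).
- solver.inverse_kinematics(position, orientation): joint angles nearest the present ones, or None.
- env.sense(): the state.
- viewer.read_camera(name): name is "scene" or "top" or "wrist"; returns (picture, depth): 420x560x3 uint8, red, green, blue; 420x560 float32, m along the optical axis (not along the pixel's ray), 0 where there is no reading.
- viewer.camera_info(name): a dict with "intrinsics" (3x3 intrinsics, pixels), "eye" and "rotation" of the camera in the world; the wrist camera has in their place "T_tool_cam" (4x4, takes a point from camera to tool coordinates, whose origin is the TCP and whose axes are the flange's). Camera axes: x right, y up, looking along -z (the intrinsics and any distortion apply to the point x, -y, -z); pixel columns grow to the right and rows downward; lengths in m; the calibration is good to about 2 mm. A picture is of the moment at which its call begins: read the wrist's pose just before it. camera_info takes no time and is no camera call.
A pose or a line that the arm cannot do raises env.PlanningError and nothing moves.
- workorder.finish_job(): hands the job in; it is judged then, once.
Trained networks look in the newest picture that a camera, given by its name, has taken for a name from the list of things; names that differ only in an ending like _2 or _b are one class to them, and where a whole thing is asked for, a point or a joint stands for the part that bears it (a point fixed in the world has none). Each returns a list of dicts, best first, with "score" (0 to 1); they miss things now and then, are a little off and sometimes report something else, mostly with a low value. They report only what shows in the picture. A call takes as long as a camera call. They do not tell look-alikes from the thing itself.
- search_frame(camera, name): "at" ([x, y, z] in m, in world coordinates, good to about 4 mm: the middle of the surface that is visible of it).
- tip_of(camera, name): "at" ([x, y, z] in m, in world coordinates, good to about 4 mm: a listed point, or the origin of a listed thing).
The state is a dict: "t": time; "joint_positions": joint angles; "joint_velocities": joint speeds; "tau": joint torques, N m; "ee_pos": TCP position; "tcp_rot": TCP orientation; "wrist_force": force on the tool from outside, world axes, zero at the start; "moment": the same for the moment, N m; "gripper_width": finger opening in m; "grasp_force": force on a finger pad.
Only numpy, scipy, OpenCV 4.12 (cv2) and the standard library are available. Lean on these libraries where they do the work, as an engineer would, in place of code of your own. Each camera call takes 0.05 s, during which the arm holds its last target. There are 200 camera calls.

## Working session

There is one attempt and no reset: what is moved stays moved. The work goes in short steps, each a Python script; the robot and the scene stay as the last script left them, time stands still between calls to the robot, and variables do not carry over. Pictures are saved under pics/ and viewed, at most 10 in all, crops included, and the job is handed in when it is done.

```bash
ls; mkdir -p pics
python3 - <<'E'
from station import env, viewer, search_frame, tip_of
import cv2, numpy as np
for c in ("scene","top"):
    p,d=viewer.read_camera(c); cv2.imwrite(f"pics/{c}0.png",p[:,:,::-1])
    i=viewer.camera_info(c); print(c,np.round(i["eye"],3).tolist(),np.round(i["rotation"],3).tolist(),np.round(i["intrinsics"],1).tolist(), [k for k in i])
    for n in ("blade","blade_tip","slot_mouth","key_panel","round_key","square_key","bar_key","visor_lip","checker","flux_jar","tape_roll","brass_fitting"):
        print(n,[(np.round(r["at"],3).tolist(),round(r["score"],2)) for r in tip_of(c,n)[:3]])
s=env.sense();print(s["t"],s["wrist_force"])
E
```

```text
pics
scene [-0.176, 0.33, 0.989] [[-0.471, 0.645, -0.602], [-0.882, -0.337, 0.328], [0.009, 0.686, 0.728]] [[462.4, 0.0, 289.1], [0.0, 462.4, 207.4], [0.0, 0.0, 1.0]] ['intrinsics', 'eye', 'rotation']
blade [([0.588, 0.132, 0.221], 0.65), ([0.364, -0.207, 0.003], 0.52), ([0.457, -0.313, -0.001], 0.47)]
blade_tip [([0.444, -0.177, 0.002], 0.85), ([0.542, -0.344, -0.003], 0.77), ([0.435, 0.307, -0.001], 0.39)]
slot_mouth [([0.549, -0.019, 0.016], 0.75), ([0.588, 0.132, 0.221], 0.48)]
key_panel [([0.588, 0.128, 0.084], 0.65)]
round_key [([0.384, 0.17, 0.002], 0.7), ([0.585, 0.129, 0.088], 0.44)]
square_key [([0.574, 0.18, 0.085], 0.59)]
bar_key [([0.596, 0.077, 0.084], 0.67)]
visor_lip [([0.586, 0.13, 0.22], 0.75)]
checker [([0.594, 0.098, 0.003], 0.85), ([0.599, 0.074, 0.085], 0.36), ([0.59, 0.128, 0.089], 0.24)]
flux_jar [([0.436, 0.308, 0.001], 0.68)]
tape_roll [([0.382, 0.17, -0.0], 0.89)]
brass_fitting [([0.656, -0.268, -0.0], 0.44)]
top [0.261, -0.094, 1.063] [[0.204, 0.943, -0.262], [-0.979, 0.198, -0.051], [0.003, 0.267, 0.964]] [[383.5, 0.0, 283.9], [0.0, 383.5, 210.1], [0.0, 0.0, 1.0]] ['intrinsics', 'eye', 'rotation']
blade [([0.367, -0.207, -0.001], 0.76), ([0.457, -0.318, 0.004], 0.5)]
blade_tip [([0.534, -0.343, 0.002], 0.6), ([0.448, -0.182, 0.001], 0.46)]
slot_mouth [([0.55, -0.019, 0.012], 0.69), ([0.571, 0.182, 0.087], 0.55)]
key_panel [([0.583, 0.13, 0.082], 0.87)]
round_key [([0.588, 0.127, 0.09], 0.55), ([0.598, 0.072, 0.088], 0.2)]
square_key [([0.57, 0.183, 0.088], 0.69), ([0.433, 0.305, 0.0], 0.2)]
bar_key [([0.595, 0.072, 0.086], 0.6)]
visor_lip [([0.589, 0.125, 0.22], 0.74)]
checker [([0.593, 0.101, 0.003], 0.55)]
flux_jar [([0.434, 0.302, 0.005], 0.77)]
tape_roll [([0.386, 0.168, -0.001], 0.77), ([0.433, 0.305, 0.003], 0.43)]
brass_fitting [([0.66, -0.271, -0.003], 0.57), ([0.587, 0.125, 0.089], 0.28)]
1.3 [-0.24311845  0.19468207  0.39710141]
```

View pics/scene0.png

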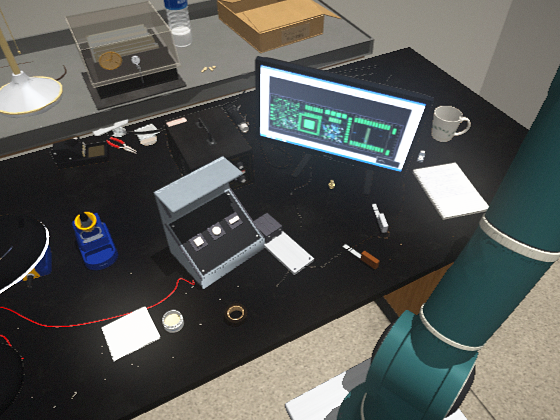

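View pics/top0.png

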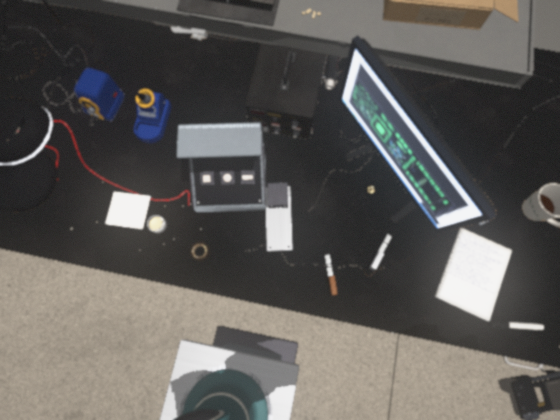

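Round key sits in the middle (top image ~(227,178)), with square on the left and bar on the right. The brown look-alike is at (333,275). The real blade is at ~(382,252). I'll take a closer look with the wrist camera.

```bash
cat > h.py <<'E'
from station import env, effector, solver, viewer, workorder, search_frame, tip_of
import numpy as np, cv2
def down(yaw):  # tool z down, tool x along yaw
    c,s=np.cos(yaw),np.sin(yaw); return np.array([[c,s,0],[s,-c,0],[0,0,-1.]])
def best(p,yaw):
    q0=np.array(env.sense()["joint_positions"]); c=[]
    for y in (yaw,yaw+np.pi):
        q=solver.inverse_kinematics(p,down(y))
        if q is not None: c.append((np.abs(np.array(q)-q0).max(),y))
    print(c); return down(min(c)[1])
def wrist(name=None):
    s=env.sense(); p,d=viewer.read_camera("wrist"); i=viewer.camera_info("wrist")
    if name: cv2.imwrite(f"pics/{name}.png",p[:,:,::-1])
    T=np.eye(4);T[:3,:3]=s["tcp_rot"];T[:3,3]=s["ee_pos"]
    M=T@i["T_tool_cam"]; K=i["intrinsics"]; K=np.array(K)
    v,u=np.mgrid[:d.shape[0],:d.shape[1]]
    P=np.stack([(u-K[0,2])/K[0,0]*d,-(v-K[1,2])/K[1,1]*d,-d],-1)@M[:3,:3].T+M[:3,3]
    return p,d,P
E
python3 - <<'E'
from h import *
i=viewer.camera_info("wrist");print(np.round(i["T_tool_cam"],3).tolist(),i["intrinsics"],i.keys())
p=np.array([0.46,-0.315,0.22]); R=best(p,np.radians(-20))
env.reach(p,R)
im,d,P=wrist("w1"); np.savez("w1.npz",im=im,d=d,P=P)
for n in ("blade","blade_tip"):
    print(n,[(np.round(r["at"],4).tolist(),round(r["score"],2)) for r in tip_of("wrist",n)[:3]])
s=env.sense();print(s["t"],np.round(s["tcp_rot"],3).tolist(),s["joint_positions"])
E
```

```text
[[-0.0, 0.965, 0.264, 0.075], [1.0, 0.0, 0.0, -0.0], [0.0, 0.264, -0.965, -0.17], [0.0, 0.0, 0.0, 1.0]] [[340.0611142    0.         281.13446479]
 [  0.         340.0611142  214.5302588 ]
 [  0.           0.           1.        ]] dict_keys(['intrinsics', 'T_tool_cam'])
[(np.float64(1.3288661352319466), np.float64(-0.3490658503988659)), (np.float64(1.604959925903388), np.float64(2.792526803190927))]
blade [([0.4583, -0.3145, 0.0002], 0.82), ([0.3656, -0.2067, -0.0011], 0.66), ([0.6566, -0.2714, -0.0009], 0.55)]
blade_tip [([0.54, -0.3396, -0.0011], 0.68), ([0.4472, -0.1797, -0.0002], 0.67)]
2.8083 [[0.939, -0.344, -0.0], [-0.344, -0.939, -0.0], [-0.0, 0.0, -1.0]] [ 0.5564478   0.30766801 -0.01692954  1.82655417  0.00646138  1.00743476
 -1.38480609]
```

View pics/w1.png

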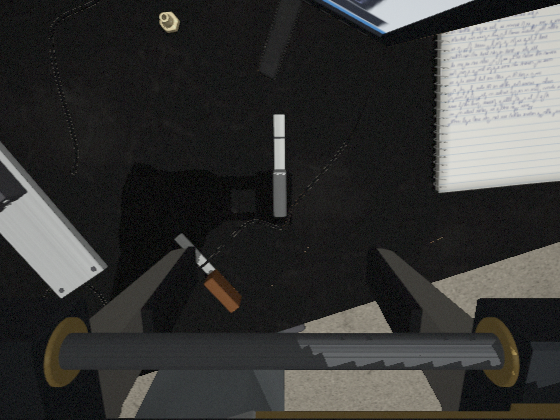

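The wrist picture shows the blade upright at column ~280: tip at row 115, line at 137, handle at rows 172–215. The apron is at the left. Next I'll measure the handle from depth.

Run:
```python
from h import *
f=np.load("w1.npz");P=f["P"];im=f["im"].astype(int)
m=np.zeros(P.shape[:2],bool);m[105:225,262:300]=1
for lo,hi,n in ((.018,.036,"handle"),(.0015,.008,"blade")):
    k=m&(P[...,2]>lo)&(P[...,2]<hi)&(im.sum(-1)>(250 if n=="blade" else 0))
    q=P[k]; (c,sz,a)=cv2.minAreaRect(q[:,:2].astype(np.float32)*1000)
    box=cv2.boxPoints((c,sz,a)); print(n,k.sum(),np.median(q[:,2]),c,sz,a,box.round(1).tolist())
# apron: bright at left
k=(im.sum(-1)>300)&(P[...,2]>.005)&(P[...,2]<.02); k[:,130:]=0
q=P[k];print("apron",k.sum(),np.median(q[:,2]),cv2.minAreaRect(q[:,:2].astype(np.float32)*1000))
```

```text
handle 592 0.027558317996892123 (458.3771057128906, -313.37689208984375) (14.095467567443848, 49.76268005371094) 70.14663696289062 [[432.6000061035156, -311.6000061035156], [479.3999938964844, -328.5], [484.20001220703125, -315.20001220703125], [437.3999938964844, -298.29998779296875]]
blade 577 0.0037829887212996183 (509.73297119140625, -331.43902587890625) (11.19926929473877, 59.94289016723633) 70.03276824951172 [[479.70001220703125, -326.5], [536.0, -346.8999938964844], [539.7999877929688, -336.3999938964844], [483.5, -315.8999938964844]]
apron 5951 0.011729266782780856 ((515.9259033203125, -27.359561920166016), (169.68035888671875, 72.1319808959961), 13.665102005004883)
```

Run:
```python
from h import *
y=np.radians(-20.0);R=down(y);g=np.array([.4584,-.3134,0.006])
env.reach(g+[0,0,.09],R); env.movel(g,rate=.12)
effector.grasp(20); s=env.sense();print(s["gripper_width"],s["grasp_force"],s["ee_pos"],s["wrist_force"])
env.movel(g+[0,0,.10],rate=.2)
y=np.radians(12.5);u=np.array([np.cos(y),np.sin(y),0]);m=np.array([.548,-.0185,0.012])
env.reach(m-u*.12+[0,0,.10],down(y))
im,d,P=wrist("w2"); np.savez("w2.npz",im=im,d=d,P=P)
for n in ("slot_mouth","blade_tip","key_panel","round_key"):
    print(n,[(np.round(r["at"],4).tolist(),round(r["score"],2)) for r in tip_of("wrist",n)[:3]])
s=env.sense();print(s["t"],s["gripper_width"],s["ee_pos"])
```

```text
0.013801176679311567 19.998545050621033 [ 0.45840578 -0.31341736  0.00598418] [-0.1564345  -0.53117377  0.43929519]
slot_mouth [([0.5481, -0.0185, 0.0128], 0.81)]
blade_tip [([0.4484, -0.1821, 0.0013], 0.61), ([0.5172, -0.0258, 0.1046], 0.6)]
key_panel []
round_key []
7.3833 0.01373787835810793 [ 0.4310708  -0.04551506  0.11187653]
```

View pics/w2.png

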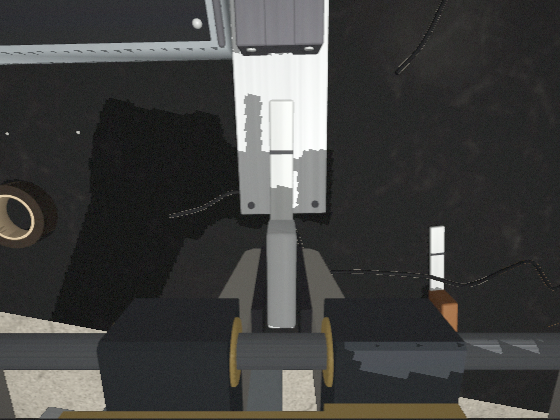

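The blade is held, with its tip at ~(281,100) and the line at row 152. The apron runs along columns 235–328, with the block's front edge at row ~50. I'll measure these from depth.

Run:
```python
from h import *
f=np.load("w2.npz");P=f["P"];im=f["im"].astype(int);z=P[...,2]
R=np.zeros(z.shape,bool);R[0:220,225:335]=1
y=np.radians(12.5);u=np.array([np.cos(y),np.sin(y)]);v=np.array([-u[1],u[0]])
m=np.array([.548,-.0185])
k=R&(z>.009)&(z<.016); L=[];Rr=[]
for r in range(65,205,3):
    c=np.where(k[r])[0]
    if len(c)>20: L.append(P[r,c[0],:2]);Rr.append(P[r,c[-1],:2])
for n,q in (("L",L),("R",Rr)):
    q=np.array(q)-m; a=q@u;b=q@v; ft=np.polyfit(a,b,1); res=b-np.polyval(ft,a); g=abs(res)<.003
    ft=np.polyfit(a[g],b[g],1);print(n,g.sum(),"yaw off deg",np.degrees(np.arctan(ft[0])),"offset at mouth",ft[1], a.min(),a.max())
# block
k=R&(z>.041)&(z<.049)&(np.arange(420)[:,None]<65); q=P[k][:,:2]-m; a=q@u;b=q@v
print("block",k.sum(),np.median(z[k]),a.min(),np.percentile(a,[1,5]),np.percentile(b,[1,99]))
for lo in np.arange(-.04,.035,.01):
    g=(b>lo)&(b<lo+.01)
    if g.sum()>10: print(round(lo,3),a[g].min())
# blade in hand
k=R&(z>.095)&(z<.118)&(im.sum(-1)>250); q=P[k][:,:2]-m;a=q@u;b=q@v
ft=np.polyfit(a,b,1);print("blade",k.sum(),np.median(z[k]),a.max(),"yaw",np.degrees(np.arctan(ft[0])),"b at tip",np.polyval(ft,a.max()),b.min(),b.max())
t=np.array([.43107,-.04552])-m;print("tcp",t@u,t@v)
```

```text
L 47 yaw off deg 1.0817230181826911 offset at mouth 0.0337419830248377 -0.10946442281021503 -0.004930424016238429
R 47 yaw off deg 0.9234980180967927 offset at mouth -0.035410378561895425 -0.10939193160316699 -0.005116088081686644
block 4162 0.04471895196473384 0.0012178442049975797 [0.00169637 0.00252708] [-0.02781979  0.02711875]
-0.03 0.0019898643561993413
-0.02 0.0017952671676053672
-0.01 0.00157553149915329
0.0 0.0014871829528680142
0.01 0.0012178442049975797
0.02 0.001252166790973749
0.03 0.0013303055466020268
blade 2836 0.10966476300631801 -0.035083163916699155 yaw -0.2247160436398959 b at tip -0.0015077078960413766 -0.007379993535664078 0.004763769088487215
tcp -0.12000649048114137 -0.0010712340545982225
```

```bash
cat >> h.py <<'E'
Y=np.radians(13.5);U=np.array([np.cos(Y),np.sin(Y),0]);V=np.array([-U[1],U[0],0])
u0=np.array([np.cos(np.radians(12.5)),np.sin(np.radians(12.5)),0])
M=np.array([.548,-.0185,.012])+.0015*u0-.0008*np.array([-u0[1],u0[0],0])
def rel(): 
    s=env.sense();t=s["ee_pos"]-M;return np.round([t@U,t@V,t[2]],4),np.round(s["wrist_force"],2),round(s["t"],2)
E
python3 - <<'E'
from h import *
R=down(Y)
env.movel(M-U*.105+[0,0,.05],R,rate=.12)
env.movel(M-U*.105+[0,0,.0078],R,rate=.1); env.pause(.2); print(rel())
im,d,P=wrist("w3"); np.savez("w3.npz",im=im,d=d,P=P)
z=P[...,2];k=np.zeros(z.shape,bool);k[60:200,265:300]=1
k&=(z>.0135)&(z<.024)&(im.sum(-1)>250);q=P[k]-M;a=q@U;b=q@V;g=(a>-.075)&(a<-.022)&(abs(b)<.012)
print("blade",g.sum(),np.median(z[k][g]),[np.round([b[g&(a>l)&(a<l+.01)].min(),b[g&(a>l)&(a<l+.01)].max()],4) for l in (-.07,-.055,-.04,-.03) if (g&(a>l)&(a<l+.01)).any()])
E
```

```text
(array([-0.1044, -0.0002,  0.0085]), array([0.7 , 0.21, 0.27]), 8.75)
blade 2227 0.018338144170227666 [array([-0.006 ,  0.0059]), array([-0.006 ,  0.0058]), array([-0.0064,  0.0056]), array([-0.0058,  0.006 ])]
```

View pics/w3.png

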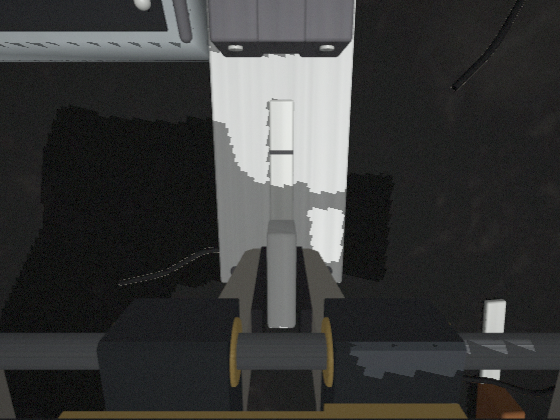

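Blade is centred on the apron (columns 270–293), pointing straight at the block. Inserting it now.

Run:
```python
from h import *
R=down(Y)
env.movel(M-U*.085+[0,0,.0078],R,rate=.08);print(rel())
env.movel(M-U*.0605+[0,0,.0078],R,rate=.05);env.pause(.15);print(rel())
env.movel(M-U*.0600+[0,0,.0060],R,rate=.05);env.pause(.15);print(rel())
effector.release();print(rel())
env.movel(M-U*.0600+[0,0,.10],R,rate=.15)
env.movel(M-U*.16+[0,0,.13],R,rate=.25)
im,d,P=wrist("w4"); np.savez("w4.npz",im=im,d=d,P=P)
for c in ("wrist",):
  for n in ("slot_mouth","blade_tip","blade"): print(n,[(np.round([(r["at"]-M)@U,(r["at"]-M)@V,r["at"][2]-.012],4).tolist(),round(r["score"],2)) for r in tip_of(c,n)[:3]])
z=P[...,2];k=(z>.034)&(z<.046);k[:,:250]=0;k[:,310:]=0;q=P[k]-M;a=q@U;b=q@V;g=(a>-.1)&(a<-.02)&(abs(b)<.015)
print("handle",g.sum(),np.median(z[k][g]),cv2.minAreaRect(np.c_[a,b][g].astype(np.float32)*1000)); print(rel())
```

```text
(array([-0.0848,  0.0001,  0.0078]), array([ 0.26,  0.68, -0.15]), 9.2)
(array([-0.0609, -0.    ,  0.0077]), array([ 0.41, -0.51, -0.07]), 9.99)
(array([-0.0601, -0.    ,  0.006 ]), array([ 1.14, -0.05,  0.04]), 10.39)
(array([-0.06 , -0.   ,  0.006]), array([-0.7 , -0.72, -0.02]), 11.6)
slot_mouth [([0.0015, -0.0004, 0.002], 0.84)]
blade_tip [([-0.1373, -0.1353, -0.0158], 0.78)]
blade [([-0.2247, -0.1392, -0.0131], 0.87), ([-0.0571, -0.0046, 0.0014], 0.81)]
handle 1292 0.03960063190693802 ((-60.006900787353516, 0.2663850784301758), (49.193397521972656, 13.841713905334473), 0.3666597008705139)
(array([-0.1591,  0.0002,  0.1295]), array([-0.85, -0.31, -0.58]), 13.14)
```

View pics/w4.png

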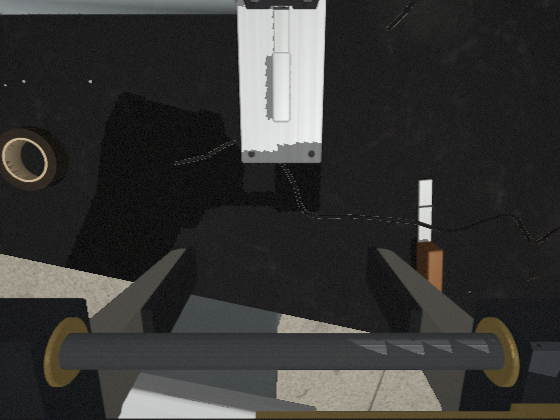

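The handle centre is 60.0 mm before the mouth, so the line is at the mouth and the blade is in and free. Next, the key: close the fingers, tilt, and look from the normal.

```bash
cat >> h.py <<'E'
Zw=np.array([0,0,1.]);K=M+.07*U+.135*V;K[2]=.085
N=-.5*U+.8660254*Zw; X=.8660254*U+.5*Zw
RT=np.c_[X,-V,-N]
E
python3 - <<'E'
from h import *
effector.grasp(20)
print(K)
for h in (.15,.03,.01):
    q=solver.inverse_kinematics(K+N*h,RT);print(h,None if q is None else np.round(q,2))
env.reach(K+N*.15,RT);env.pause(.2)
im,d,P=wrist("w5"); np.savez("w5.npz",im=im,d=d,P=P)
for n in ("round_key","key_panel","square_key","bar_key"): print(n,[(np.round([(r["at"]-K)@X,(r["at"]-K)@V,(r["at"]-K)@N],4).tolist(),round(r["score"],2)) for r in tip_of("wrist",n)[:3]])
s=env.sense();print(s["t"],s["gripper_width"],(s["ee_pos"]-K)@np.c_[X,V,N],s["wrist_force"])
E
```

```text
[0.58618837 0.12865474 0.085     ]
0.15 [ 0.15  0.06 -0.46  2.28  0.2   0.29 -1.8 ]
0.03 None
0.01 None
round_key [([-0.0023, 0.0003, -0.0054], 0.57)]
key_panel [([-0.1341, 0.2047, -0.0155], 0.55), ([-0.0013, -0.0001, 0.0019], 0.37)]
square_key [([-0.0034, 0.0572, 0.0016], 0.59)]
bar_key [([0.0019, -0.0534, -0.001], 0.95), ([0.0703, -0.0018, 0.1179], 0.54)]
15.7917 0.0004062498580755023 [-1.48331691e-04 -3.23655972e-04  1.49883438e-01] [ 0.14328194  0.40197346 -0.81548605]
```

View pics/w5.png

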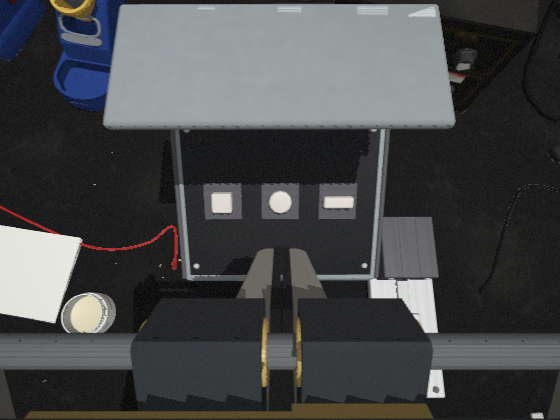

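The picture shows round cap at (280,202), square at (221,203) and bar at (338,203), so the geometry agrees. IK fails closer in, so I'll scan tilts and flips.

Run:
```python
from h import *
from scipy.spatial.transform import Rotation as Ro
for flip in (0,180):
  for t in (24,27,30,35,40,45):
    for roll in (-30,-15,0,15,30):
      b=np.radians(t); x=np.cos(b)*U+np.sin(b)*Zw; n=-np.sin(b)*U+np.cos(b)*Zw
      R=np.c_[x,-V,-n]@Ro.from_euler("z",flip+roll,degrees=True).as_matrix()
      qs=[solver.inverse_kinematics(K+N*h,R) for h in (.15,.03,.008)]
      if any(q is not None for q in qs[1:]): print(flip,t,roll,[None if q is None else np.round(q,2).tolist() for q in qs])
```

```text
0 24 -30 [[0.21, 0.1, -0.52, 2.19, 0.17, 0.45, -1.25], [0.05, 0.38, -0.39, 2.16, 0.66, 0.26, -1.7], [0.03, 0.43, -0.37, 2.14, 0.77, 0.24, -1.81]]
0 24 -15 [[0.18, 0.1, -0.49, 2.2, 0.16, 0.45, -1.5], [0.06, 0.38, -0.4, 2.16, 0.68, 0.27, -1.98], [0.05, 0.43, -0.39, 2.14, 0.79, 0.25, -2.09]]
0 24 0 [[0.16, 0.09, -0.47, 2.2, 0.16, 0.45, -1.76], [0.07, 0.38, -0.42, 2.16, 0.69, 0.27, -2.25], [0.06, 0.43, -0.4, 2.14, 0.81, 0.25, -2.37]]
0 24 15 [[0.13, 0.09, -0.44, 2.2, 0.15, 0.45, -2.01], [0.06, 0.38, -0.4, 2.16, 0.67, 0.27, -2.5], [0.01, 0.42, -0.34, 2.14, 0.74, 0.23, -2.56]]
0 24 30 [[0.1, 0.09, -0.4, 2.2, 0.14, 0.44, -2.27], [-0.01, 0.37, -0.31, 2.16, 0.56, 0.25, -2.66], [-0.06, 0.41, -0.27, 2.15, 0.62, 0.21, -2.72]]
0 27 -30 [[0.21, 0.08, -0.52, 2.23, 0.19, 0.37, -1.27], [-0.03, 0.36, -0.29, 2.2, 0.78, 0.17, -1.84], [0.12, 0.44, -0.47, 2.18, 1.18, 0.23, -2.19]]
0 27 -15 [[0.19, 0.08, -0.49, 2.23, 0.18, 0.37, -1.52], [-0.03, 0.36, -0.3, 2.2, 0.79, 0.18, -2.11], [0.12, 0.44, -0.47, 2.18, 1.18, 0.23, -2.46]]
0 27 0 [[0.16, 0.08, -0.46, 2.24, 0.17, 0.37, -1.77], [-0.02, 0.36, -0.3, 2.2, 0.
[... 5988 characters left out ...]
], [-0.04, 0.43, -0.29, 2.34, 2.73, 0.34, -1.42]]
180 40 30 [None, [0.02, 0.38, -0.35, 2.35, 2.65, 0.31, -1.59], [0.01, 0.44, -0.34, 2.33, 2.68, 0.35, -1.62]]
180 45 -30 [None, [0.77, 0.95, -1.33, 2.37, 2.22, 0.91, 0.31], [0.63, 0.81, -1.1, 2.35, 2.35, 0.77, 0.08]]
180 45 -15 [None, [0.77, 0.95, -1.33, 2.37, 2.22, 0.91, 0.05], [0.76, 1.06, -1.33, 2.35, 2.26, 0.98, 0.1]]
180 45 0 [None, [-0.11, 0.39, -0.21, 2.41, 2.9, 0.45, -1.35], [-0.15, 0.45, -0.16, 2.39, 2.95, 0.49, -1.39]]
180 45 15 [None, [-0.1, 0.39, -0.21, 2.41, 2.9, 0.45, -1.6], [-0.14, 0.45, -0.17, 2.39, 2.94, 0.49, -1.64]]
180 45 30 [None, [-0.09, 0.39, -0.23, 2.41, 2.89, 0.45, -1.85], [-0.12, 0.45, -0.19, 2.39, 2.92, 0.49, -1.88]]
```

```bash
cat > press.py <<'E'
from h import *
b=np.radians(25); R=np.c_[np.cos(b)*U+np.sin(b)*Zw,-V,np.sin(b)*U-np.cos(b)*Zw]
C=K-.003*X
def st(n=4):
    f=[];hh=[]
    for _ in range(n): env.pause(.02); s=env.sense();f.append(s["wrist_force"]@N);hh.append((s["ee_pos"]-K)@N)
    return np.mean(f),np.mean(hh),s["t"]
env.movel(C+N*.15,R,rate=.15)
env.movel(C+N*.022,R,rate=.12); env.pause(.2)
F0,h0,t=st(10);print("base",F0,h0,t)
h=.018;pk=0;hp=None;hc=None;log=[]
while h>.002:
    env.movel(C+N*h,R,rate=.02);F,ha,t=st();F-=F0;log.append((round(h*1e3,2),round(ha*1e3,2),round(F,2),round(t,2)))
    if hc is None and F>1.5: hc=ha
    if F>pk: pk,hp=F,ha
    if pk>4 and F<pk-1.6: print("click");break
    if hc and hc-ha>.0036: print("travel limit");break
    if F>10 or t>38: print("abort");break
    h-=.0004 if hc is None else .0003
h-=.0003;env.movel(C+N*h,R,rate=.02);F,ha,t=st();log.append((h*1e3,ha*1e3,F-F0,t))
print("contact",hc,"peak",pk,hp);print(*log[-16:],sep="\n")
E
python3 press.py
```

```text
base 0.027087129723176107 0.022349184621171046 17.625
click
contact 0.008870741682302338 peak 7.40395635567425 0.007108869935464923
(10.8, np.float64(10.79), np.float64(-0.4), 23.74)
(10.4, np.float64(10.39), np.float64(-0.08), 24.06)
(10.0, np.float64(9.98), np.float64(-0.24), 24.38)
(9.6, np.float64(9.59), np.float64(-0.36), 24.69)
(9.2, np.float64(9.24), np.float64(1.34), 25.01)
(8.8, np.float64(8.87), np.float64(2.64), 25.32)
(8.5, np.float64(8.56), np.float64(4.28), 25.64)
(8.2, np.float64(8.26), np.float64(5.43), 25.96)
(7.9, np.float64(7.96), np.float64(6.61), 26.27)
(7.6, np.float64(7.68), np.float64(7.01), 26.59)
(7.3, np.float64(7.41), np.float64(6.8), 26.91)
(7.0, np.float64(7.11), np.float64(7.4), 27.23)
(6.7, np.float64(6.8), np.float64(7.33), 27.54)
(6.4, np.float64(6.46), np.float64(6.22), 27.86)
(6.1, np.float64(6.11), np.float64(5.21), 28.18)
(5.800000000000007, np.float64(5.751026029373957), np.float64(4.6103226951426315), 28.4917)
```

The click was felt at about 3.8 mm of travel (force 7.4 → 4.6 N). Retracting and checking.

Run:
```python
from h import *
b=np.radians(25); R=np.c_[np.cos(b)*U+np.sin(b)*Zw,-V,np.sin(b)*U-np.cos(b)*Zw]
C=K-.003*X
env.movel(C+N*.03,R,rate=.06);env.movel(C+N*.15,R,rate=.15)
p,d=viewer.read_camera("scene");cv2.imwrite("pics/s9.png",cv2.resize(p[140:340,90:420,::-1],None,fx=2.4,fy=2.4))
s=env.sense();print(s["t"],s["wrist_force"],rel())
```

```text
30.0417 [ 0.37100205  0.22050571 -0.25550628] (array([-0.0078,  0.135 ,  0.2006]), array([ 0.37,  0.22, -0.26]), 30.04)
```

View pics/s9.png

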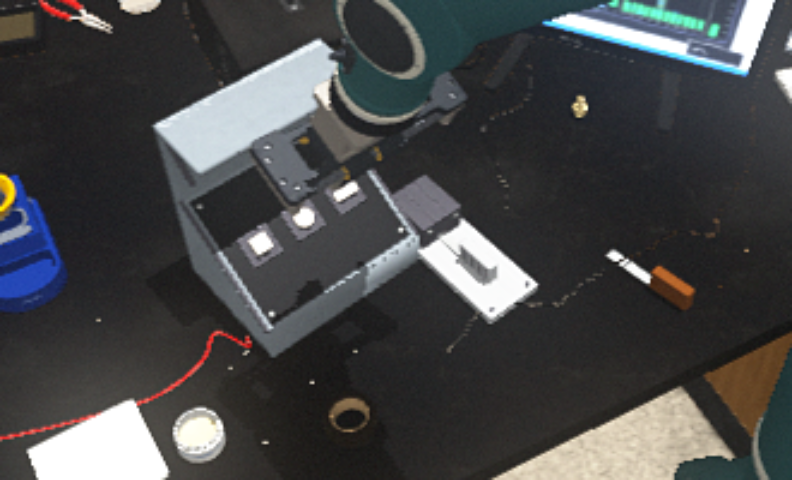

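The blade stands in the slot at (475,262), the keys are up around (305,215), the bystanders haven't moved, and the hand is clear. Handing in.

```bash
python3 -c "
from station import workorder
print(workorder.finish_job())"
```

```text
the job is handed in; nothing more can be done
None
```

The job is handed in, with no verdict returned: the blade is released in the slot with its line at the mouth (within about 1 mm), the round key was pressed about 3.8 mm to its click and let back up, and nothing else was touched.

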